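# Load the second tea glass and hold the tea tray level

### The job

Take the tea glass from the freely turning lazy Susan and set it down upright on the empty cork coaster of the brass tea tray. Then lift the tray by its wooden handle, keeping it level so that both glasses stay on their coasters, and finish holding it still in the air, about 12 cm above the table, ready to be handed over. Do not let go at the end, and leave everything else as it is.

Things in the scene. Friction and masses are not known exactly. Their poses are not given: they have to be found in the camera images.
- tray: loose brass tea tray, 250 mm (x) by 150 mm (y), 0.45 kg. Origin: centre of its underside, z up. Floor 8 mm thick, rim 16 mm high. A rigid arched handle stands over its middle in its y-z plane: 8 mm rods at y = -64 and +64 mm, leaning in above 95 mm to a wooden grip bar, top at 135 mm. Flat cork coasters, 76 mm across, at x = +75 mm (empty at first) and x = -75 mm (holds a glass)
- coaster_empty (a point): centre of the empty cork coaster, on the tray's floor, 75 mm along +x from the tray's middle; axes as the tray's
- coaster_taken (a point): centre of the other cork coaster, on which the first glass already stands; axes as the tray's
- tray_grip (a point): middle of the dark wooden grip bar of the tray's handle, 127 mm above the tray's underside and above its centre of mass when both coasters are loaded. The bar runs along the tray's y axis, 90 mm long, 16 mm wide (x) and 16 mm high; axes as the tray's
- glass_b: empty clear tulip tea glass that stands on the lazy Susan, to be moved. 86 mm high, hollow, wall 3 mm; outer diameter 44 mm at the foot, 54 mm at 18 mm height, 47 mm at the waist (46 mm height), 58 mm at the rim; 0.11 kg. Origin: centre of its underside, z up. Stiff: best gripped 60 to 66 mm above its foot (52 mm across there) with 25 to 40 N, so that the rim stays clear of the gripper's body
- glass_a: an identical tea glass, already standing on the taken coaster of the tray. Origin: centre of its underside, z up
- susan: round wooden lazy Susan, 270 mm in diameter, top 30 mm above the table. It stays in its place but turns freely about its vertical centre axis at a light touch. Origin: on that axis at table height; the glass stands about 75 mm from the axis, the sugar bowl across from it
- sugar_bowl: lidded ceramic sugar bowl on the lazy Susan, 84 mm in diameter, 79 mm high with its knob, loose; origin: centre of its underside. To be left upright on the lazy Susan (it may ride round with it)
- dice_tower: clear acrylic dice tower, 90 by 80 mm, 160 mm high, at the robot's right; origin: centre of its underside. Bystander
- teapot: steel teapot, 128 mm in diameter, 136 mm high, with spout and handle, at the robot's left; origin: centre of its underside. Bystander
- jam_jar: amber glass jam jar, 70 mm in diameter, 90 mm high, beyond the middle at the right; origin: centre of its underside. Bystander
Things that resemble listed ones, but are neither listed nor needed, are in the scene too. What is shaped like the glass_a but purple is not meant. Leave any pink look-alike of the glass_b alone.

How it is judged (in metres and radians):
On the way, in this order (a step that is already met when the one before it is completed fails the run):
1. the glass is lifted clear of the lazy Susan in the fingers (height (world z) of glass_b above 0.045 m and contact force between the fingers and glass_b above 1 N and contact force between glass_b and susan below 0.05 N and angle between glass_b's own z axis and vertical below 0.35 rad), for 0.1 s.
2. still held, the glass is brought down over the empty coaster to within 15 mm of the tray's floor (not dropped) (horizontal distance between glass_b and coaster_empty below 0.025 m and z of glass_b in the frame of tray below 0.023 m and contact force between the fingers and glass_b above 1 N and angle between glass_b's own z axis and vertical below 0.2 rad), for 0.02 s.
3. both glasses stand released on their coasters, with the tray still on the table (horizontal distance between glass_b and coaster_empty below 0.018 m and angle between each of glass_b, glass_a's own z axis and vertical below 0.12 rad and z of glass_b in the frame of tray between 0.003 and 0.014 m and horizontal distance between glass_a and coaster_taken below 0.018 m and z of glass_a in the frame of tray between 0.003 and 0.014 m and contact force between the fingers and glass_b below 0.1 N and height (world z) of tray below 0.006 m and linear speed of glass_b below 0.03 m/s), for 0.2 s.
4. the tray hangs level from the handle, clear of the table (height (world z) of tray above 0.04 m and angle between tray's own z axis and vertical below 0.12 rad and contact force between the fingers and tray above 1 N), for 0.2 s.
At the end, for the whole second after the job is handed in: Held by its handle, the tray hangs with its underside 9 to 17 cm above the table, level within 5 degrees, still, resting on nothing else. Both glasses stand upright within 20 mm of their coaster centres, untouched by the fingers; the sugar bowl stands on the lazy Susan (height (world z) of tray between 0.09 and 0.17 m and angle between tray's own z axis and vertical below 0.09 rad and linear speed of tray below 0.03 m/s and angular speed of tray below 0.2 rad/s and contact force between the fingers and tray above 1 N and contact force between tray and susan below 0.05 N and contact force between tray and sugar_bowl below 0.05 N and contact force between tray and dice_tower below 0.05 N and contact force between tray and teapot below 0.05 N and contact force between tray and jam_jar below 0.05 N and horizontal distance between glass_b and coaster_empty below 0.02 m and angle between each of glass_b, glass_a's own z axis and vertical below 0.12 rad and z of glass_b in the frame of tray between 0.003 and 0.014 m and horizontal distance between glass_a and coaster_taken below 0.02 m and z of glass_a in the frame of tray between 0.003 and 0.014 m and linear speed of each of glass_b, glass_a below 0.04 m/s and contact force between the fingers and glass_a below 0.05 N and contact force between the fingers and glass_b below 0.05 N and angle between sugar_bowl's own z axis and vertical below 0.1 rad and horizontal distance between sugar_bowl and susan below 0.11 m); the arm keeps its last pose, push and grip.
It fails at once if the tray is tipped by more than 12 degrees (angle between tray's own z axis and vertical above 0.21 rad).
It fails at once if a tea glass tips over (more than 35 degrees) (angle between any of glass_a, glass_b's own z axis and vertical above 0.6 rad).
It fails at once if the sugar bowl is tipped or leaves the lazy Susan (angle between sugar_bowl's own z axis and vertical above 0.4 rad or horizontal distance between sugar_bowl and susan above 0.12 m).
It fails at once if a bystander is moved by more than 3 cm (distance of any of dice_tower, teapot, jam_jar from where it was at the start of the episode above 0.03 m).
It also fails if it takes over 62 s, if anything falls off the work surface, if the arm or the gripper's body presses on something with over 40 N, if the wrist force passes 120 N, or if a joint passes its speed limit or range.

### The arm

A 6-joint arm with a two-finger parallel gripper is mounted at the origin on the work surface. World frame = base frame: x ahead of the robot, y to its left, z up, the work surface at z = 0. Lengths are in m, angles in degrees, forces in N, time in s.
With the tool pointing down it reaches from about 0.35 to 1 m from the base axis. Payload 7.1 kg.
Tool frame: the origin (TCP) lies on the centre line of the jaws, within the pads' length; the fingertips stand tcp_to_tips ahead of it and the grasp point (between the pads) lies 11 mm behind it (tcp_to_tips is the distance from the TCP to the fingertips, in m); z points along the fingers, y is the direction in which the jaws open and shut (so a half turn about z gives the same grasp; the last joint's range is limited). The gripper opens to 85 mm and grips with 20 to 120 N. Pads are 22 mm wide; open, the fingers measure 114 mm over their backs; the gripper's body (76 mm by 85 mm) begins 54 mm behind the grasp point. The pads swing forward as they close: fully open they stand 13 mm farther back than shut.
Start: joints at [-66.234, 24.242, 93.386, -0, 62.372, -1.089], TCP at [0.263, -0.567, 0.239] pointing down, gripper open.
Joint ranges: [-172.04, 172.04], [-51.8, 120.97], [4.93, 147.93], [-75.15, 255.16], [6.16, 154.13], [-145.62, 145.62]. Speed limits (degrees/s): [136.94, 136.94, 172.46, 180, 180, 180].

### API

Orientations are given as [roll, pitch, yaw] about the fixed x, y, z axes, in that order (R = Rz(yaw) Ry(pitch) Rx(roll)).
In Python, from bench import * gives the robot as it stands.
- The arm moves only by the tool servo_tool, never from a script. Its argument "rows" is a list of rows, each a list of 5 numbers: the shift along the tool's x, y, z in cm, then the turn about the tool's z in degrees, then the opening, from 0 (shut) to 1 (fully open). In form: [[x, y, z, yaw, hand], ...]. A call has 1 to 10 rows; each row shifts and turns the commanded pose from where the row before left it, along the tool's axes as they then stand; what a row does not reach is not made up. A row lasts 1/8 s, in which the tool goes at most 62.5 mm and 10.7 degrees, less where a joint would pass 70% of its speed; a pose out of reach is approached as far as the arm can. A call is refused whole if a number of a shift passes 6.25 or a number of a turn 10.7, either way. A call with a gripper value outside its range is refused whole. The fingers move at their own pace and stop on an object; "force" is the grip in N (left out, the last holds). Time passes only in rows, so rows that do not move let the fingers close. It gives the time, the measured TCP pose, the force and the opening at its end, in the units of the state.
- sense(): the state, without advancing time (a new reading comes with each control period).
- get_image(name): name is "side" or "top"; returns the picture (480x640x3 uint8, blue, green, red); there is no depth.
- camera_model(name): a dict with "fx", "fy", "cx", "cy" (pixels), "dist_coeffs" ([k1, k2, p1, p2, k3] as OpenCV has them; the pictures are not rectified), "T" (4x4, takes a point from camera to world coordinates). Camera axes: x right, y down, z forward; pixel columns grow to the right and rows downward; lengths in m; the calibration is good to about 2 mm. A picture is of the moment at which its call begins. camera_model takes no time and is no camera call.
- hand_in(): hands the job in, once; it reports no verdict.
The state is a dict: "time_s": time; "joint_pos": joint angles; "qvel": joint speeds; "tau": joint torques, N m; "eef_pos": TCP position; "tcp_rot": TCP orientation; "wrist_force": force on the tool from outside, world axes, zero at the start; "torque": the same for the moment, N m; "width": finger opening in m.
Only numpy, scipy, OpenCV 4.12 (cv2) and the standard library are available. Lean on these libraries where they do the work, as an engineer would, in place of code of your own. Each camera call takes 0.05 s, during which the arm holds its last target. There are 200 camera calls.

## Working session

There is one attempt and no reset: what is moved stays moved. The work goes in short steps, Python scripts to look and compute and a tool call to move; the robot and the scene stay as the last step left them, time stands still between calls to the robot, and variables do not carry over. Pictures are saved under pics/ and viewed, about 8 in all and at most 12, crops included, and the job is handed in when it is done.

Besides the shell and the picture viewer there is one more tool, called after "Call:" by a JSON object that holds its "api" and its "payload", one argument or row to a line. servo_tool: Moves the arm, as the interface text tells. Its arguments: {"type":"object","properties":{"rows":{"type":"array","items":{"type":"array","items":{"type":"number"}}},"force":{"type":"number"}},"required":["rows"]}

```bash
mkdir -p pics; python3 - <<'E'
from bench import *
import cv2
s=sense();print({k:s[k] for k in('time_s','eef_pos','tcp_rot','width','wrist_force')})
for n in('top','side'):
    cv2.imwrite(f'pics/{n}0.png',get_image(n)); m=camera_model(n); print(n,m)
E
```

```text
{'time_s': 0.0, 'eef_pos': array([ 0.26251404, -0.56658992,  0.23853674]), 'tcp_rot': array([-1.79910122e+02, -2.04267707e-03,  2.48559789e+01]), 'width': 0.08513134797215673, 'wrist_force': array([ 0.76840273, -0.18684239, -0.40939368])}
top {'fx': 502.0649622677787, 'fy': 502.0649622677787, 'cx': 318.78262891511844, 'cy': 241.51375041852108, 'dist_coeffs': array([-0.04307864,  0.        ,  0.        ,  0.        ,  0.        ]), 'T': array([[ 0.00573059, -0.98726352,  0.15899024,  0.35314353],
       [-0.99996698, -0.00657358, -0.00477677,  0.02378369],
       [ 0.00576107, -0.15895762, -0.9872686 ,  1.59509855],
       [ 0.        ,  0.        ,  0.        ,  1.        ]])}
side {'fx': 607.3045342516061, 'fy': 607.3045342516061, 'cx': 321.90515761681945, 'cy': 244.2230260785171, 'dist_coeffs': array([-0.01953628,  0.        ,  0.        ,  0.        ,  0.        ]), 'T': array([[-0.89858509, -0.32651047,  0.29314799,  0.07666101],
       [-0.43877566,  0.67553662, -0.59255903,  1.05893025],
       [-0.00455547, -0.66109091, -0.75029198,  1.40178231],
       [ 0.        ,  0.        ,  0.        ,  1.        ]])}
```

View pics/top0.png

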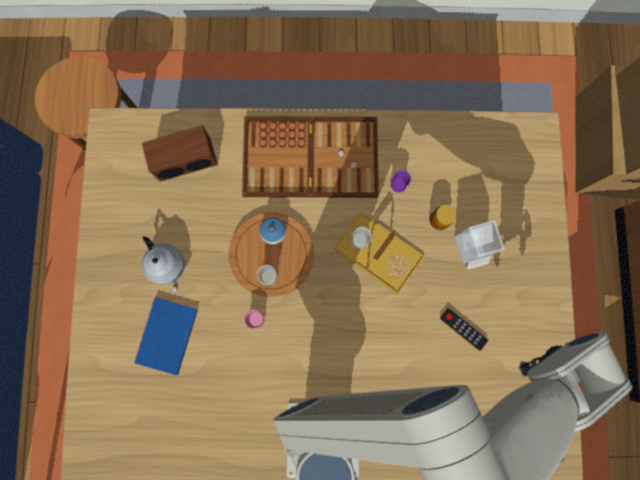

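View pics/side0.png

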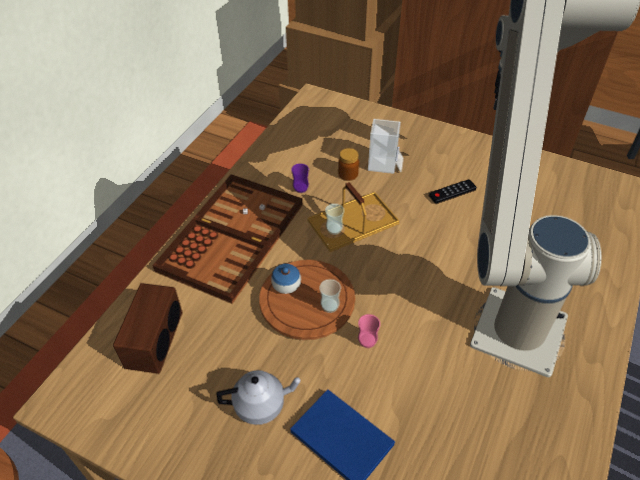

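The clear glass on the Susan is at top (267,274) / side (330,296), which fits glass_b. The pink look-alike at top (255,319) and the purple one at (400,181) stand on the table, so neither is meant. On the tray, glass_a is at top (361,238) and the empty coaster at about (397,266). I'll confirm this in one enlarged crop.

```bash
cat > h.py <<'E'
import numpy as np, cv2
from bench import *
def ray(n,px):
    m=camera_model(n);K=np.array([[m['fx'],0,m['cx']],[0,m['fy'],m['cy']],[0,0,1]])
    u=cv2.undistortPoints(np.array(px,float).reshape(-1,1,2),K,m['dist_coeffs'])[:,0]
    d=np.c_[u,np.ones(len(u))]@m['T'][:3,:3].T
    return m['T'][:3,3],d
def plane(n,px,z):
    o,d=ray(n,px);return o+d*((z-o[2])/d[:,2])[:,None]
def tri(pt,ps):
    o1,d1=ray('top',[pt]);o2,d2=ray('side',[ps]);a,b=d1[0],d2[0]
    t=np.linalg.lstsq(np.c_[a,-b],o2-o1,rcond=None)[0];p,q=o1+a*t[0],o2+b*t[1]
    return (p+q)/2,np.linalg.norm(p-q)
def proj(n,P):
    m=camera_model(n);K=np.array([[m['fx'],0,m['cx']],[0,m['fy'],m['cy']],[0,0,1]])
    W=np.linalg.inv(m['T']);return cv2.projectPoints(np.array(P,float).reshape(-1,3),cv2.Rodrigues(W[:3,:3])[0],W[:3,3],K,m['dist_coeffs'])[0][:,0]
E
python3 - <<'E'
from h import *
t=cv2.imread('pics/top0.png');s=cv2.imread('pics/side0.png')
h=cv2.cvtColor(t,cv2.COLOR_BGR2HSV)
roi=np.zeros(h.shape[:2],np.uint8);roi[205:300,325:430]=1
print('tray hsv',h[262,375],h[245,345],'table',h[300,380],'grip',h[245,384],'susan',h[250,245])
m=((cv2.inRange(h,(18,150,60),(32,255,255))>0)&(roi>0)).astype(np.uint8)
m=cv2.morphologyEx(m,cv2.MORPH_CLOSE,np.ones((5,5)))
c=max(cv2.findContours(m,0,2)[0],key=cv2.contourArea)
P=plane('top',c[:,0],0.012)[:,:2].astype(np.float32)
print('tray rect',cv2.minAreaRect(P))
a=cv2.resize(t[200:305,225:430],None,fx=3.9,fy=3.9,interpolation=cv2.INTER_CUBIC)
cc=c-[225,200];cv2.drawContours(a,[(cc*3.9).astype(int)],-1,(0,0,255),1)
b=np.zeros((185,a.shape[1],3),np.uint8)
x=cv2.resize(s[270:325,300:360],None,fx=3.3,fy=3.3);y=cv2.resize(s[175:230,300:410],None,fx=3.3,fy=3.3)
b[:181,:198]=x[:181];b[:181,250:250+363]=y[:181]
cv2.imwrite('pics/c1.png',np.vstack([a,b]))
E
```

```text
tray hsv [ 22 162 184] [ 20 172 129] table [ 19 100 183] grip [ 11 142 111] susan [ 14 143 175]
tray rect ((0.5800412893295288, -0.1770244687795639), (0.24738410115242004, 0.15990018844604492), 54.08375549316406)
```

View pics/c1.png

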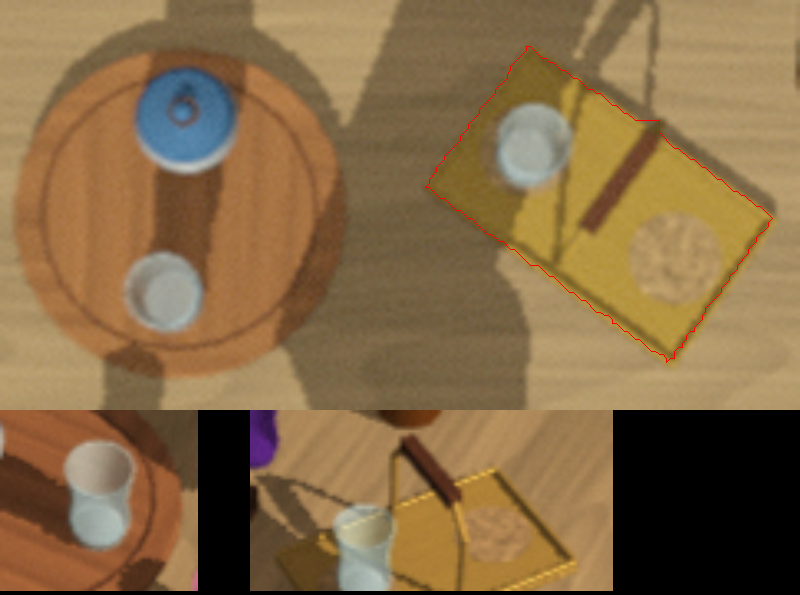

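The crop confirms glass_b: clear, on the Susan, opposite the blue bowl. The brown cork disc is the empty coaster, and the bar and glass_a are also clear. Next I'll triangulate them.

```bash
python3 - <<'E'
from h import *
T=lambda x,y:((x+.5)/3.9-.5+225,(y+.5)/3.9-.5+200)
S=lambda x,y,x0,y0:((x+.5)/3.3-.5+x0,(y+.5)/3.3-.5+y0)
np.set_printoptions(precision=4,suppress=True)
print('b rim',*tri(T(162,288),S(99,59,300,270)),plane('top',[T(162,288)],.116),plane('side',[S(99,59,300,270)],.116))
print('a rim',*tri(T(535,139),S(114,119,300,175)),plane('top',[T(535,139)],.095))
print('coaster',*tri(T(675,258),S(247,124,300,175)),plane('top',[T(675,258)],.009))
ps=plane('top',[T(655,138),T(588,228),T(621,183)],.131);print('bar',*tri(T(621,183),S(182,59,300,175)),ps)
t=ps[0]-ps[1];print('bar dir',np.degrees(np.arctan2(t[1],t[0])),np.linalg.norm(t))
print('susan c',plane('top',[T(180,213)],.03))
print('bowl',plane('top',[T(184,110)],.1))
# glass-b contact foot check
print('b proj foot',proj('side',[[0.52,0.165,.03]]))
E
```

```text
b rim [0.4942 0.1715 0.1147] 0.0011488370831472636 [[0.4947 0.1715 0.116 ]] [[0.4933 0.1722 0.116 ]]
a rim [ 0.6153 -0.1145  0.0902] 0.0007072971053192325 [[ 0.6148 -0.1139  0.095 ]]
coaster [ 0.5303 -0.2357  0.0103] 0.0033247706161300245 [[ 0.532  -0.2354  0.009 ]]
bar [ 0.5754 -0.1757  0.1297] 0.0001828806431026244 [[ 0.6099 -0.202   0.131 ]
 [ 0.5406 -0.1501  0.131 ]
 [ 0.5751 -0.1756  0.131 ]]
bar dir -36.83134971886054 0.08653584615435525
susan c [[0.5636 0.1669 0.03  ]]
bowl [[0.6349 0.1591 0.1   ]]
b proj foot [[321.9433 301.1122]]
```

```bash
cat >> h.py <<'E'
from scipy.spatial.transform import Rotation as Ro
np.set_printoptions(precision=3,suppress=True)
def go(p,yaw=None):
    s=sense();R=Ro.from_euler('xyz',s['tcp_rot'],degrees=True).as_matrix()
    print('t',s['time_s'],'at',s['eef_pos'],s['tcp_rot'],'w',s['width'],'F',s['wrist_force'],'q',s['joint_pos'])
    print('tool cm',R.T@(np.array(p)-s['eef_pos'])*100, 'turn',None if yaw is None else s['tcp_rot'][2]-yaw)
E
python3 - <<'E'
from h import *
import bench
print(getattr(bench,'tcp_to_tips',None),[n for n in dir(bench) if n[0]!='_'])
go([.494,.1715,.2385],86)
print('tower',plane('top',[(480,243)],.08))
E
```

```text
0.008 ['PlanningError', 'camera_model', 'get_image', 'hand_in', 'sense', 'tcp_to_tips']
t 0.1 at [ 0.263 -0.567  0.239] [-179.92    -0.002   24.853] w 0.0852082614156616 F [0.062 0.073 0.576] q [-66.234  24.28   93.428   0.001  62.372  -1.088]
tool cm [ 52.028 -57.249   0.094] turn -61.14651018895319
tower [[ 0.596 -0.479  0.08 ]]
```

Call:
{"api": "servo_tool", "payload": {
  "rows": [
    [2,-2,0,0,1],
    [3.5,-3.8,0,0,1],
    [3.5,-3.8,0,0,1],
    [3.5,-3.8,0,0,1],
    [3.5,-3.8,0,0,1],
    [3.5,-3.8,0,0,1],
    [3.5,-3.8,0,0,1],
    [3.5,-3.8,0,0,1],
    [3.5,-3.8,0,0,1],
    [3.5,-3.8,0,0,1]
  ]
}}

```text
time_s: 1.35
eef_pos: [0.4147, -0.0962, 0.2393]
tcp_rot: [180.0, -0.0, 24.8]
wrist_force: [-0.4, -1.1, -0.3]
width: 0.0855
```

Call:
{"api": "servo_tool", "payload": {
  "rows": [
    [3.5,-4,0,0,1],
    [3.5,-4,0,0,1],
    [3.5,-4,0,0,1],
    [3,-4,0,0,1],
    [3,-3.5,0,0,1],
    [2,-2,0,0,1],
    [0,0,0,-10,1],
    [0,0,0,-10,1],
    [0,0,0,-10,1],
    [0,0,0,-10,1]
  ]
}}

```text
time_s: 2.6
eef_pos: [0.4917, 0.175, 0.239]
tcp_rot: [-180.0, 0.0, 65.2]
wrist_force: [-0.1, -0.2, -0.2]
width: 0.0855
```

Call:
{"api": "servo_tool", "payload": {
  "rows": [
    [0,0,0,-10,1],
    [0,0,0,-10,1],
    [0,0,0,-1,1],
    [0,0,0,0,1],
    [0,0,0,0,1]
  ]
}}

```text
time_s: 3.22
eef_pos: [0.492, 0.175, 0.2393]
tcp_rot: [-180.0, 0.0, 85.7]
wrist_force: [0.4, -0.6, -0.1]
width: 0.0856
```

```bash
python3 - <<'E'
from h import *
go([.494,.1715,.082],86)
t=get_image('top');s=get_image('side')
a=cv2.resize(s[170:330,230:430],None,fx=3,fy=3,interpolation=cv2.INTER_CUBIC)
cv2.imwrite('pics/c2.png',a)
p=sense()['eef_pos'].copy();print('tcp in side px',proj('side',[p]))
E
```

```text
t 3.225 at [0.492 0.175 0.239] [-179.992    0.002   85.743] w 0.08555441098095229 F [ 0.356 -0.622 -0.086] q [ 18.277  15.63  106.33    0.002  58.048  22.533]
tool cm [-0.336  0.23  15.725] turn -0.2565150725969545
tcp in side px [[329.871 258.545]]
```

View pics/c2.png

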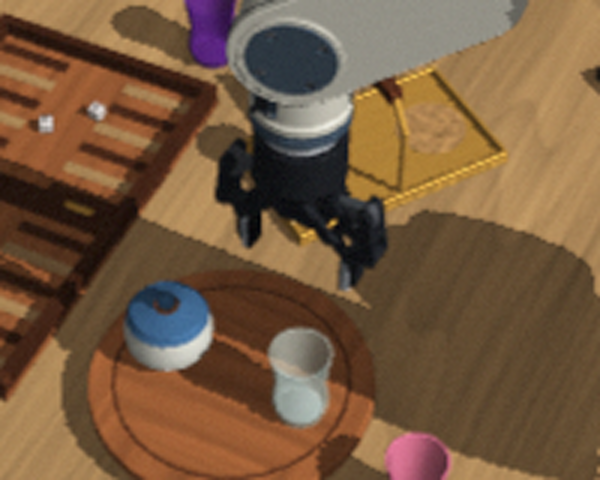

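The picture shows glass_b unmoved, with its rim at side px (330,287.5), and the open jaws above it. I'll correct the offset, descend and grip.

Call:
{"api": "servo_tool", "payload": {
  "rows": [
    [-0.35,0.25,1.5,0,1],
    [0,0,2.5,0,1],
    [0,0,2.5,0,1],
    [0,0,2.5,0,1],
    [0,0,2,0,1],
    [0,0,1.8,0,1],
    [0,0,1.5,0,1],
    [0,0,1.0,0,1],
    [0,0,0.4,0,1],
    [0,0,0,0,1]
  ]
}}

```text
time_s: 4.58
eef_pos: [0.4943, 0.1714, 0.0823]
tcp_rot: [180.0, -0.0, 85.9]
wrist_force: [0.0, -1.0, -0.2]
width: 0.0855
```

Call:
{"api": "servo_tool", "payload": {
  "rows": [
    [0,0,0,0,0.75],
    [0,0,0,0,0.68],
    [0,0,0,0,0.62],
    [0,0,0,0,0.56],
    [0,0,0,0,0.5],
    [0,0,0,0,0.45],
    [0,0,0,0,0.45],
    [0,0,0,0,0.45]
  ],
  "force": 32
}}

```text
time_s: 5.58
eef_pos: [0.4944, 0.1715, 0.0831]
tcp_rot: [180.0, -0.0, 85.9]
wrist_force: [-1.4, 0.8, 5.5]
width: 0.0551
```

Call:
{"api": "servo_tool", "payload": {
  "rows": [
    [0,0,0,0,0.3],
    [0,0,0,0,0.3],
    [0,0,0,0,0.3]
  ],
  "force": 35
}}

```text
time_s: 5.95
eef_pos: [0.4944, 0.1715, 0.0831]
tcp_rot: [180.0, -0.0, 85.9]
wrist_force: [-1.7, 0.8, 5.4]
width: 0.0548
```

```bash
python3 - <<'E'
from h import *
go([.494,.1715,.082],86)
s=get_image('side')
cv2.imwrite('pics/c3.png',cv2.resize(s[210:330,250:410],None,fx=4,fy=4,interpolation=cv2.INTER_CUBIC))
E
```

```text
t 5.95 at [0.494 0.172 0.083] [179.968  -0.021  85.855] w 0.05479468927569903 F [-1.75   0.796  5.365] q [ 17.828  29.631 111.415   0.013  38.917  21.963]
tool cm [-0.007 -0.04   0.105] turn -0.1449646951061112
```

View pics/c3.png

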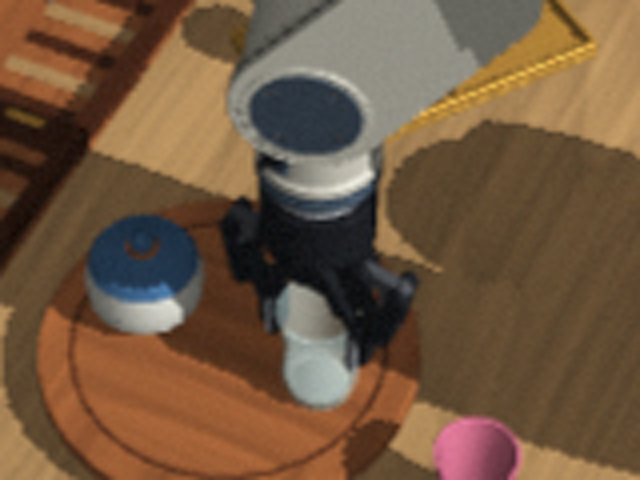

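The jaws hold glass_b, which stands upright at about crop (318,350), and the bowl is undisturbed. I'll lift slowly.

Call:
{"api": "servo_tool", "payload": {
  "rows": [
    [0,0,-0.3,0,0.3],
    [0,0,-0.5,0,0.3],
    [0,0,-0.8,0,0.3],
    [0,0,-1,0,0.3],
    [0,0,-1,0,0.3],
    [0,0,-1,0,0.3],
    [0,0,-0.4,0,0.3],
    [0,0,0,0,0.3]
  ]
}}

```text
time_s: 7.0
eef_pos: [0.4944, 0.1714, 0.1327]
tcp_rot: [180.0, -0.0, 85.9]
wrist_force: [0.1, -0.5, -1.7]
width: 0.0548
```

```bash
python3 - <<'E'
from h import *
go([.531,-.2355,.24],54.5)
s=get_image('side')
cv2.imwrite('pics/c4.png',cv2.resize(s[190:330,250:410],None,fx=4,fy=4,interpolation=cv2.INTER_CUBIC))
E
```

```text
t 7.0 at [0.494 0.171 0.133] [179.962  -0.016  85.855] w 0.05479507446136533 F [ 0.113 -0.452 -1.675] q [ 17.819  24.728 110.37    0.001  44.861  21.963]
tool cm [-40.318   6.596 -10.737] turn 31.355402731879437
```

View pics/c4.png

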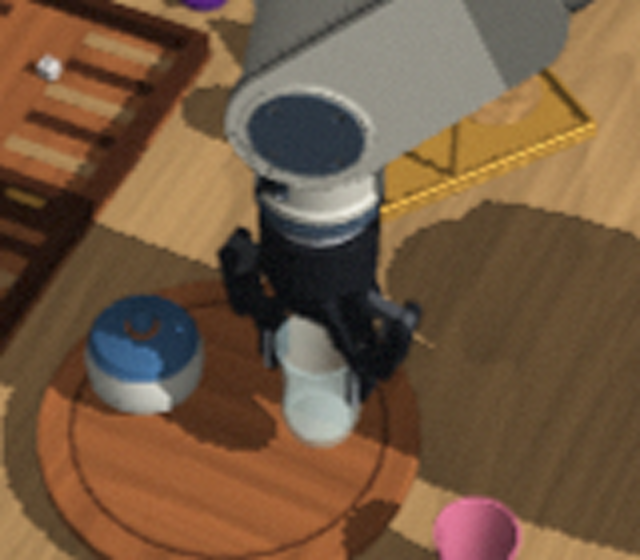

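Glass_b hangs clear of the Susan and upright, and the wrist load of −1.7 N fits its weight. Now I'll raise it and carry it to the coaster.

Call:
{"api": "servo_tool", "payload": {
  "rows": [
    [0,0,-1,0,0.3],
    [0,0,-2,0,0.3],
    [0,0,-2.5,0,0.3],
    [0,0,-2.5,0,0.3],
    [-0.8,0.1,-1.7,0,0.3],
    [-1.6,0.3,-0.9,0,0.3],
    [-2.4,0.4,-0.1,0,0.3],
    [-3,0.5,0,0,0.3],
    [-3,0.5,0,0,0.3],
    [-3,0.5,0,0,0.3]
  ]
}}

```text
time_s: 8.3
eef_pos: [0.5066, 0.0301, 0.2388]
tcp_rot: [-179.9, 0.0, 85.8]
wrist_force: [0.2, 1.4, -1.3]
width: 0.0556
```

Call:
{"api": "servo_tool", "payload": {
  "rows": [
    [-3,0.5,0,0,0.3],
    [-3,0.5,0,0,0.3],
    [-3,0.5,0,0,0.3],
    [-3,0.5,0,0,0.3],
    [-3,0.5,0,0,0.3],
    [-3,0.5,0,0,0.3],
    [-3,0.5,0,0,0.3],
    [-2.5,0.4,0,0,0.3],
    [-2,0.3,0,0,0.3],
    [-1,0.1,0,0,0.3]
  ]
}}

```text
time_s: 9.55
eef_pos: [0.5304, -0.2367, 0.2389]
tcp_rot: [-180.0, -0.0, 85.8]
wrist_force: [-0.2, 0.2, -2.1]
width: 0.055
```

Call:
{"api": "servo_tool", "payload": {
  "rows": [
    [0,0,0,4,0.3],
    [0,0,0,6,0.3],
    [0,0,0,6,0.3],
    [0,0,0,6,0.3],
    [0,0,0,6,0.3],
    [0,0,0,3.4,0.3],
    [0,0,0,0,0.3],
    [0,0,0,0,0.3]
  ]
}}

```text
time_s: 10.55
eef_pos: [0.5308, -0.2352, 0.2392]
tcp_rot: [-180.0, 0.0, 54.5]
wrist_force: [0.4, -0.4, -2.0]
width: 0.055
```

```bash
python3 - <<'E'
from h import *
go([.531,-.2355,.068],54.5)
E
```

```text
t 10.55 at [ 0.531 -0.235  0.239] [-179.982    0.      54.538] w 0.05501221614410952 F [ 0.419 -0.399 -1.992] q [-25.071  20.551  99.129   0.004  60.338  10.389]
tool cm [-0.017  0.036 17.123] turn 0.037886760246600204
```

Call:
{"api": "servo_tool", "payload": {
  "rows": [
    [0,0,1,0,0.3],
    [0,0,2,0,0.3],
    [0,0,2.5,0,0.3],
    [0,0,2.5,0,0.3],
    [0,0,2.5,0,0.3],
    [0,0,2.2,0,0.3],
    [0,0,1.8,0,0.3],
    [0,0,1.3,0,0.3],
    [0,0,0.6,0,0.3],
    [0,0,0,0,0.3]
  ]
}}

```text
time_s: 11.8
eef_pos: [0.531, -0.2354, 0.0752]
tcp_rot: [-180.0, 0.0, 54.5]
wrist_force: [-0.6, 0.1, -1.7]
width: 0.055
```

```bash
python3 - <<'E'
from h import *
go([.531,-.2355,.061],54.5)
s=get_image('side')
cv2.imwrite('pics/c5.png',cv2.resize(s[160:260,290:420],None,fx=5,fy=5,interpolation=cv2.INTER_CUBIC))
print((proj('side',[[.531,-.2355,.015]])-[290,160])*5)
E
```

```text
t 11.8 at [ 0.531 -0.235  0.075] [-179.992    0.001   54.457] w 0.05501163072149126 F [-0.56   0.122 -1.714] q [-25.079  33.829 104.117   0.001  42.062  10.463]
tool cm [-0.011  0.008  1.422] turn -0.04306742233701044
[[419.236 255.308]]
```

View pics/c5.png

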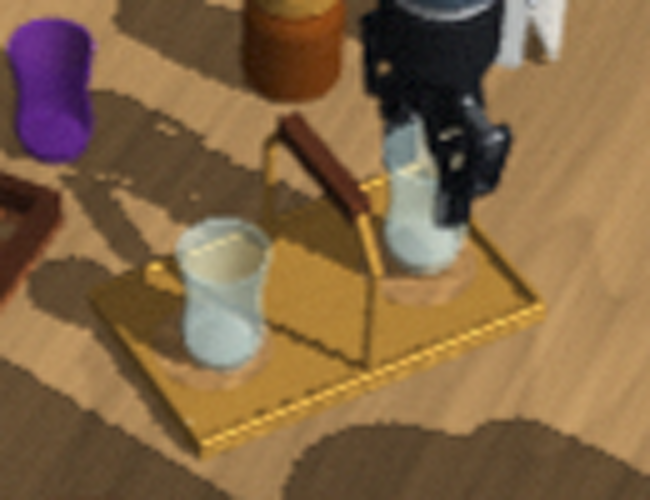

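Glass_b is over the empty coaster with its foot at crop (425,255), near the predicted (419,255), and still about 14 mm up. I'll lower it gently.

Call:
{"api": "servo_tool", "payload": {
  "rows": [
    [0,0,0.4,0,0.3],
    [0,0,0.4,0,0.3],
    [0,0,0.3,0,0.3],
    [0,0,0.15,0,0.3],
    [0,0,0.05,0,0.3],
    [0,0,0,0,0.3]
  ]
}}

```text
time_s: 12.6
eef_pos: [0.531, -0.2354, 0.0623]
tcp_rot: [180.0, -0.0, 54.5]
wrist_force: [0.6, -0.3, -1.0]
width: 0.0551
```

Call:
{"api": "servo_tool", "payload": {
  "rows": [
    [0,0,0.1,0,0.3],
    [0,0,0.05,0,0.3],
    [0,0,0,0,0.3]
  ]
}}

```text
time_s: 12.98
eef_pos: [0.5311, -0.2354, 0.0611]
tcp_rot: [180.0, -0.0, 54.5]
wrist_force: [-0.3, 0.9, 2.9]
width: 0.0554
```

It has made contact. Releasing.

Call:
{"api": "servo_tool", "payload": {
  "rows": [
    [0,0,0,0,0.68],
    [0,0,0,0,0.72],
    [0,0,0,0,0.8],
    [0,0,0,0,0.9],
    [0,0,0,0,1],
    [0,0,0,0,1],
    [0,0,0,0,1],
    [0,0,0,0,1]
  ]
}}

```text
time_s: 13.98
eef_pos: [0.531, -0.2353, 0.0608]
tcp_rot: [180.0, -0.0, 54.5]
wrist_force: [0.4, 0.9, -0.1]
width: 0.0852
```

Call:
{"api": "servo_tool", "payload": {
  "rows": [
    [0,0,-0.5,0,1],
    [0,0,-1,0,1],
    [0,0,-2,0,1],
    [0,0,-3,0,1],
    [0,0,-3.5,0,1],
    [0,0,-3.5,0,1],
    [0,0,-2.5,0,1],
    [0,0,-1,0,1],
    [0,0,0,0,1]
  ]
}}

```text
time_s: 15.1
eef_pos: [0.5312, -0.2354, 0.2318]
tcp_rot: [179.9, -0.0, 54.5]
wrist_force: [-0.7, -0.6, -0.3]
width: 0.0855
```

```bash
python3 - <<'E'
from h import *
go([.575,-.1755,.24],144.5)
s=get_image('side');t=get_image('top')
a=cv2.resize(s[150:270,290:420],None,fx=3.9,fy=3.9,interpolation=cv2.INTER_CUBIC)[:460]
b=cv2.resize(t[205:300,325:430],None,fx=3.9,fy=3.9,interpolation=cv2.INTER_CUBIC)[:370]
o=np.zeros((460,800,3),np.uint8);o[:,:400]=a[:,:400];o[:370,400:]=b[:,:400]
cv2.imwrite('pics/c6.png',o);cv2.imwrite('pics/s6.png',s);cv2.imwrite('pics/t6.png',t)
E
```

```text
t 15.1 at [ 0.531 -0.235  0.232] [179.908  -0.018  54.454] w 0.08548460842752113 F [-0.677 -0.573 -0.341] q [-25.079  21.041  99.506   0.001  59.359  10.466]
tool cm [ 7.426  0.085 -0.821] turn -90.0460122154792
```

View pics/c6.png

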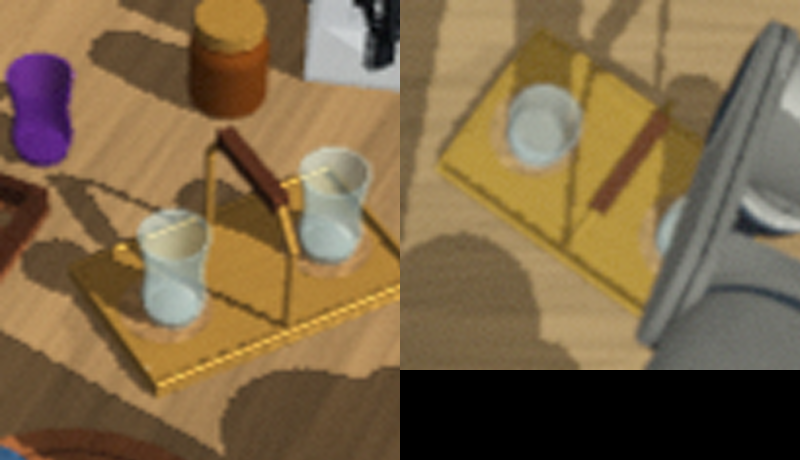

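Glass_b stands upright on its coaster, glass_a is undisturbed, and the handle bar is still in place. Next I'll move over the bar and turn, narrowing the jaws to stay clear of the glass rims.

Call:
{"api": "servo_tool", "payload": {
  "rows": [
    [2,0,-0.4,0,0.8],
    [3,0,-0.4,0,0.6],
    [2.4,0,0,0,0.45],
    [0,0,0,-10,0.45],
    [0,0,0,-10,0.45],
    [0,0,0,-10,0.45],
    [0,0,0,-10,0.45],
    [0,0,0,-10,0.45],
    [0,0,0,-10,0.45],
    [0,0,0,-10,0.45]
  ]
}}

```text
time_s: 16.45
eef_pos: [0.5742, -0.1741, 0.238]
tcp_rot: [-180.0, -0.1, 124.8]
wrist_force: [0.3, 0.2, -0.6]
width: 0.0381
```

Call:
{"api": "servo_tool", "payload": {
  "rows": [
    [0,0,0,-10,0.45],
    [0,0,0,-9.5,0.45],
    [0,0,0,0,0.45],
    [0,0,0,0,0.45]
  ]
}}

```text
time_s: 16.95
eef_pos: [0.5741, -0.1746, 0.2384]
tcp_rot: [-180.0, -0.0, 143.8]
wrist_force: [0.2, 0.7, 0.6]
width: 0.0383
```

```bash
python3 - <<'E'
from h import *
S=lambda x,y:((x+.5)/3.9-.5+290,(y+.5)/3.9-.5+150)
b=plane('side',[S(334,180)],.094)[0];a=plane('side',[S(173,241)],.094)[0];print('rims',b,a,(a+b)/2,np.degrees(np.arctan2(*(a-b)[1::-1])))
g=plane('side',[S(254,168)],.131)[0];print('bar side',g)
e=plane('side',[S(227,133),S(281,201)],.131);print(e,np.linalg.norm(e[0]-e[1]),np.degrees(np.arctan2(*(e[0]-e[1])[1::-1])))
go([.575,-.1755,.116],144)
s=get_image('side')
cv2.imwrite('pics/c7.png',cv2.resize(s[120:240,290:420],None,fx=5,fy=5,interpolation=cv2.INTER_CUBIC))
E
```

```text
rims [ 0.527 -0.225  0.094] [ 0.613 -0.108  0.094] [ 0.57  -0.166  0.094] 53.60515887941127
bar side [ 0.575 -0.174  0.131]
[[ 0.61  -0.201  0.131]
 [ 0.542 -0.15   0.131]] 0.08540510669909208 -36.78366313399314
t 16.95 at [ 0.574 -0.175  0.238] [-179.992   -0.043  143.799] w 0.038323609285084916 F [0.243 0.744 0.56 ] q [-18.052  22.239  96.665   0.007  61.139 -71.855]
tool cm [-0.137 -0.021 12.239] turn -0.2010667658402383
```

View pics/c7.png

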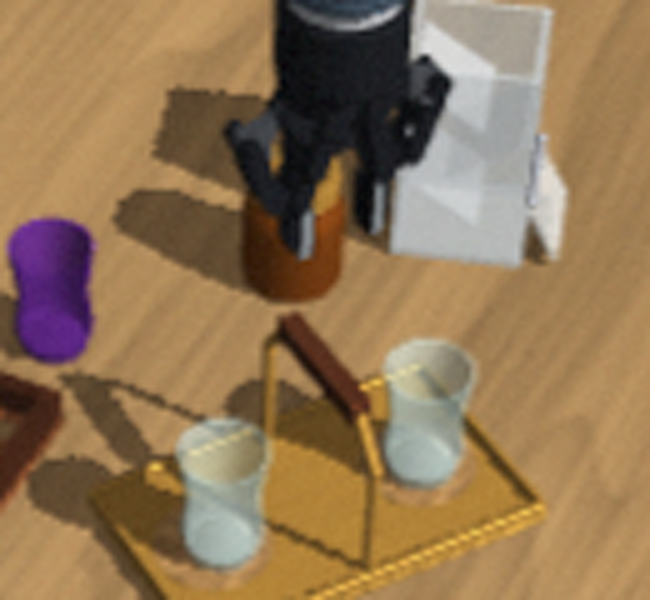

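The jaws sit above the bar at crop (322,363), and both glasses are upright. The bar comes out at (0.575, −0.175) in both views, so I'll descend.

Call:
{"api": "servo_tool", "payload": {
  "rows": [
    [-0.1,0,1.5,0,0.45],
    [0,0,2.5,0,0.45],
    [0,0,2.5,0,0.45],
    [0,0,2,0,0.45],
    [0,0,1.5,0,0.45],
    [0,0,1.2,0,0.45],
    [0,0,0.7,0,0.45],
    [0,0,0.3,0,0.45],
    [0,0,0,0,0.45]
  ]
}}

```text
time_s: 18.12
eef_pos: [0.575, -0.1758, 0.117]
tcp_rot: [180.0, 0.0, 144.0]
wrist_force: [-0.6, 0.7, -0.2]
width: 0.0386
```

Call:
{"api": "servo_tool", "payload": {
  "rows": [
    [0,0,0,0,0.38],
    [0,0,0,0,0.32],
    [0,0,0,0,0.27],
    [0,0,0,0,0.23],
    [0,0,0,0,0.2],
    [0,0,0,0,0.17],
    [0,0,0,0,0.1],
    [0,0,0,0,0],
    [0,0,0,0,0]
  ]
}}

```text
time_s: 19.25
eef_pos: [0.5751, -0.1755, 0.117]
tcp_rot: [180.0, 0.0, 144.0]
wrist_force: [2.4, 4.7, 4.1]
width: 0.0154
```

The jaws closed on the bar at 15.4 mm. I'll raise the grip force, then start the lift slowly.

Call:
{"api": "servo_tool", "payload": {
  "rows": [
    [0,0,0,0,0],
    [0,0,0,0,0],
    [0,0,0,0,0],
    [0,0,0,0,0]
  ],
  "force": 80
}}

```text
time_s: 19.75
eef_pos: [0.5752, -0.1756, 0.1172]
tcp_rot: [180.0, 0.0, 144.0]
wrist_force: [1.8, 3.7, 5.1]
width: 0.0147
```

Call:
{"api": "servo_tool", "payload": {
  "rows": [
    [0,0,-0.1,0,0],
    [0,0,-0.2,0,0],
    [0,0,-0.3,0,0],
    [0,0,-0.4,0,0],
    [0,0,-0.4,0,0],
    [0,0,-0.3,0,0],
    [0,0,-0.2,0,0],
    [0,0,-0.1,0,0],
    [0,0,0,0,0],
    [0,0,0,0,0]
  ]
}}

```text
time_s: 21.0
eef_pos: [0.5747, -0.1757, 0.1367]
tcp_rot: [-180.0, -0.0, 144.0]
wrist_force: [0.8, 0.0, -7.0]
width: 0.0147
```

```bash
python3 - <<'E'
from h import *
go([.575,-.1755,.237]);print(sense()['torque'])
s=get_image('side')
cv2.imwrite('pics/c8.png',cv2.resize(s[120:260,290:420],None,fx=4.2,fy=4.2,interpolation=cv2.INTER_CUBIC))
E
```

```text
t 21.0 at [ 0.575 -0.176  0.137] [-179.994   -0.014  143.953] w 0.014680846807524987 F [ 0.811  0.008 -6.991] q [-18.136  29.782 100.283  -0.001  49.95  -72.088]
tool cm [ -0.01    0.035 -10.029] turn None
[-0.017 -0.047  0.029]
```

View pics/c8.png

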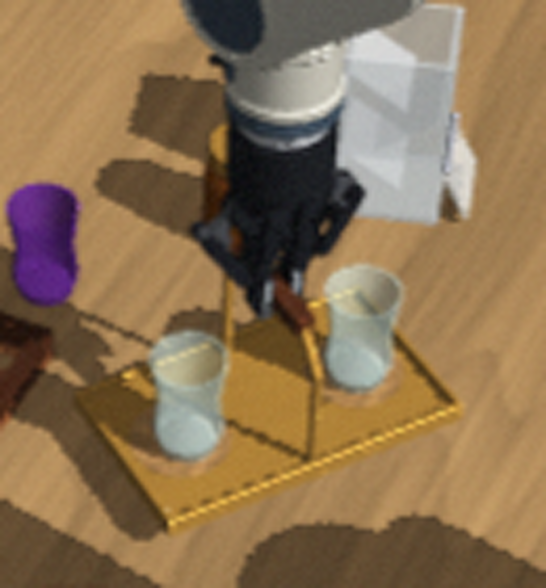

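The tray hangs level about 2 cm up, both glasses stand, and the load of 7.0 N is close to the expected 6.6 N. I'll lift to 12 cm.

Call:
{"api": "servo_tool", "payload": {
  "rows": [
    [0,0,-0.2,0,0],
    [0,0,-0.4,0,0],
    [0,0,-0.7,0,0],
    [0,0,-0.9,0,0],
    [0,0,-1,0,0],
    [0,0,-1,0,0],
    [0,0,-1,0,0],
    [0,0,-1,0,0],
    [0,0,-1,0,0],
    [0,0,-0.9,0,0]
  ]
}}

```text
time_s: 22.3
eef_pos: [0.5748, -0.1757, 0.2185]
tcp_rot: [180.0, 0.0, 144.0]
wrist_force: [0.0, -0.6, -6.5]
width: 0.0141
```

Call:
{"api": "servo_tool", "payload": {
  "rows": [
    [0,0,-0.8,0,0],
    [0,0,-0.6,0,0],
    [0,0,-0.4,0,0],
    [0,0,-0.2,0,0],
    [0,0,0,0,0],
    [0,0,0,0,0],
    [0,0,0,0,0],
    [0,0,0,0,0],
    [0,0,0,0,0],
    [0,0,0,0,0]
  ]
}}

```text
time_s: 23.55
eef_pos: [0.5748, -0.1757, 0.2378]
tcp_rot: [180.0, -0.0, 144.0]
wrist_force: [0.0, 0.5, -6.7]
width: 0.0146
```

```bash
python3 - <<'E'
from h import *
go([.575,-.1755,.237]);print(sense()['torque'],abs(sense()['qvel']).max())
s=get_image('side')
cv2.imwrite('pics/c9.png',cv2.resize(s[90:310,250:440],None,fx=2.7,fy=2.7,interpolation=cv2.INTER_CUBIC))
E
```

```text
t 23.55 at [ 0.575 -0.176  0.238] [179.998  -0.002 143.955] w 0.014563248696269505 F [ 0.004  0.509 -6.736] q [-18.133  22.343  96.591   0.003  61.067 -72.089]
tool cm [-0.004  0.028  0.081] turn None
[-0.069  0.015 -0.025] 0.12096554270305053
```

View pics/c9.png

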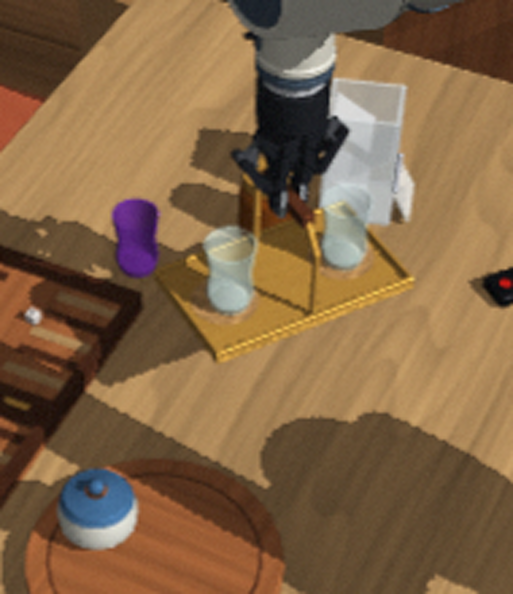

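The tray hangs level with both glasses on their coasters, and the bowl is on the Susan. I'll hand it in.

```bash
python3 -c "
from bench import *
hand_in();s=sense();print(s['time_s'],s['eef_pos'],s['wrist_force'],s['width'])"
```

```text
the job is handed in; nothing more can be done
the job is handed in; nothing more can be done
```

I moved glass_b from the lazy Susan to the empty coaster. I then lifted the tray by its handle with an 80 N grip and handed the job in while holding it still. The hand-in gives no verdict, so the results below are my own checks.

- **Tray:** its underside is about 12 cm up, going by the TCP's rise from 0.117 to 0.238 m. The wrist load was steady at 6.7 N, against about 6.6 N expected for the tray and two glasses. It looks level in the last picture, but I did not measure its tilt there.
- **Glasses and bowl:** both glasses look upright on their coasters, and the sugar bowl is still on the Susan. After release, the two rims measured 145 mm apart, against 150 mm between coaster centres.
- **Checks that disagreed:**
    - The jaws held the glass at 55 mm, not 52 mm, so the grip was a little higher than advised. It did not slip.
    - The two rims measured from the side view after release were both about 5–10 mm off my earlier estimates, shifted the same way. I put that down to reading the pixels.
- **Time:** about 23.6 s on the robot's clock.

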